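# Put the dry-goods scoops away in the open-fronted tray

### The job

Put the three scoops away in the white tray: two are on the sloping plywood rack and one is on the bench. Lay each one flat in its own bay, lengthwise and wholly on the tray, with its head in the bay towards the tray's tall end wall and its handle towards the open end. Set each down gently and level rather than dropping it in, and do not shift or tip the tin, the can and the canister.

Things in the scene. Friction and masses are not known exactly. Their poses are not given: they have to be found in the camera images.
- tray_mid (a point): white plastic tray, fixed to the bench. Point: middle of the upper face of its floor (4 mm thick). +x along the bays to the tall end wall, y across the bays, z up. Floor x = -85 to +85 mm, 212 mm wide. End wall at x = +85 mm, 32 mm above the floor. The opposite end has no lip
- tray_bay (a point): middle of the tray's centre bay, on the floor, 48 mm in +x from tray_mid; same axes. Three bays with centre-lines at y = -68, 0, +68 mm, each 64 mm wide, between ribs 4 mm thick and 14 mm above the floor that run only from x = +10 to +85 mm of tray_mid; elsewhere the floor is open
- rack: fixed plywood rack, 190 mm wide, about 150 mm deep; its board slopes up at 35 degrees towards the right-hand end of the bench. Origin at bench level under its middle; +x level, uphill; y across; z up. Two scoops lie on the board lengthwise up the slope, butting on the lip, 36 to 48 mm either side of the middle
- rack_lip (a point): middle of the board's low front edge, on its upper face, at the lip; rack axes, rack x = -75, z = +16 mm. The lip stands 30 mm off the board, the board runs 168 mm up the slope from here. Steel posts 16 mm thick at rack y = -101 and +101 mm rise at x = +66 mm to z = 140 mm, then lean forward to the bar
- rack_bar (a point): middle of the 16 mm thick steel bar fixed above the rack from post to post along the rack's y (rack x = +17, z = +195 mm). It hangs over the uphill ends of the scoops: they cannot be lifted straight up, but come out square to the slope, with the tool leaning 35 degrees, its body on the downhill side
- scoop_a_mid (a point): aluminium scoop, black handle, 150 mm long, 50 mm wide, flat underside, about 130 g (90 to 170), one of three alike. Point: middle of its length, 18 mm above the underside. +x to the head, y across, z out of the open top. Handle: straight bar, x = -75 to +5 mm, 18 mm wide (y), 16 mm thick, mid-line at z = +6 mm from here. Starts on the rack, in either place, head downhill, handle uphill under the bar
- scoop_b_mid (a point): aluminium scoop, black handle, 150 mm long, 50 mm wide, flat underside, about 130 g (90 to 170), one of three alike. Point: middle of its length, 18 mm above the underside. +x to the head, y across, z out of the open top. Handle: straight bar, x = -75 to +5 mm, 18 mm wide (y), 16 mm thick, mid-line at z = +6 mm from here. Starts on the rack, in either place, head uphill, handle downhill
- scoop_c_mid (a point): aluminium scoop, black handle, 150 mm long, 50 mm wide, flat underside, about 130 g (90 to 170), one of three alike. Point: middle of its length, 18 mm above the underside. +x to the head, y across, z out of the open top. Handle: straight bar, x = -75 to +5 mm, 18 mm wide (y), 16 mm thick, mid-line at z = +6 mm from here. It starts flat on the bench between the rack and the tray, pointing any way
- flat_tin: bystander: flat food tin, 84 mm across, 40 mm high, standing beyond the gap between the rack and the bench scoop. Origin at the centre of its underside, z up
- tall_can: bystander: food can, 74 mm across, 110 mm high, standing beyond the bench scoop. Origin at the centre of its underside, z up
- canister: bystander: round canister with a lid, 100 mm across, 150 mm high, standing beyond the tray. Origin at the centre of its underside, z up
- scoop_a_head (a point): middle of that scoop's head, 40 mm along +x from scoop_a_mid, same axes. Head: open trough, x = +5 to +75 mm from that middle point, 50 mm wide, 36 mm high at the back, 22 mm at the front. The scoop's weight lies about 25 mm to the head side of its middle
- scoop_b_head (a point): middle of that scoop's head, 40 mm along +x from scoop_b_mid, same axes. Head: open trough, x = +5 to +75 mm from that middle point, 50 mm wide, 36 mm high at the back, 22 mm at the front. The scoop's weight lies about 25 mm to the head side of its middle
- scoop_c_head (a point): middle of that scoop's head, 40 mm along +x from scoop_c_mid, same axes. Head: open trough, x = +5 to +75 mm from that middle point, 50 mm wide, 36 mm high at the back, 22 mm at the front. The scoop's weight lies about 25 mm to the head side of its middle
Things that resemble listed ones, but are neither listed nor needed, are in the scene too. What is shaped like the part that bears scoop_b_mid but blue or purple is not meant.

How it is judged:
By the outcome, as a careful person would: the job done as asked, in the order asked, and still so for the second after the job is handed in, with the robot touching nothing.
It also fails if it takes over 72 s, if anything falls off the work surface, if the arm or the gripper's body presses on something with over 40 N, if the wrist force passes 120 N, or if a joint passes its speed limit or range.

### The arm

A 6-joint arm with a two-finger parallel gripper is mounted at the origin on the work surface. World frame = base frame: x ahead of the robot, y to its left, z up, the work surface at z = 0. Lengths are in mm, angles in rad, forces in N, time in s.
With the tool pointing down it reaches from about 300 to 775 mm from the base axis. Payload 14.6 kg.
Tool frame: the origin (TCP) lies on the centre line of the jaws, within the pads' length; the fingertips stand 19 mm ahead of it and the grasp point (between the pads) is the TCP (bot.tip_reach is the distance from the TCP to the fingertips, in mm); z points along the fingers, y is the line along which they close (so a half turn about z gives the same grasp; the last joint's range is limited). The gripper opens to 85 mm and grips with 20 to 120 N. Pads are 22 mm wide; open, the fingers measure 114 mm over their backs; the gripper's body (76 mm by 85 mm) begins 54 mm behind the grasp point. The pads swing forward as they close: fully open they stand 13 mm farther back than shut.
Start: joints at [1.26, 0.3, 1.521, -0, 1.321, -0.067], TCP at [132.764, 533.726, 250.281] pointing down, gripper open.
Joint ranges: [-3.03, 3.03], [-0.79, 2.21], [0.23, 2.52], [-1.04, 4.18], [0, 3.07], [-2.55, 2.55]. Speed limits (rad/s): [2.22, 2.22, 2.57, 3.14, 3.14, 3.14].

### API

Orientations are given as a unit quaternion [w, x, y, z].
In Python, from rig import bot gives the robot as it stands. Calls block until the motion is done:
- bot.move_to(position, orientation): joint-space move of the TCP to a pose.
- bot.servo_line(position, attitude=None, speed=150, until_force=None): straight line of the TCP; attitude=None keeps the orientation; speed is the mean speed in mm/s. With until_force (N) it stops when the force on the tool has changed by that much, and returns True; else False.
- bot.move_joints(angles): joint-space move.
- bot.move_gripper(opening, grip_force=None): finger opening in mm; grip_force is the grip in N (None keeps the last); returns when the fingers have stopped.
- bot.dwell(seconds).
- bot.ik(position, orientation): joint angles nearest the present ones, or None.
- bot.read_state(): the state.
- bot.read_camera(name): name is "side" or "top" or "wrist"; returns a dict with "image" (384x512x3 uint8, blue, green, red), "depth" (384x512 float32, mm along the optical axis (not along the pixel's ray), 0 where there is no reading), "fovy" (degrees; the focal length in pixels is half the picture's height over the tangent of half this angle, whatever the lens; pixels are square), "cx", "cy" (the principal point, pixels), "eye" and "attitude" of the camera in the world; the wrist camera has in their place "mount" (4x4, takes a point from camera to tool coordinates, whose origin is the TCP and whose axes are the flange's). Camera axes: x right, y down, z forward; pixel columns grow to the right and rows downward; lengths in mm; the calibration is good to about 2 mm. The wrist camera is an equidistant fisheye: a pixel r from the principal point sees the ray r / f radians off the axis. A picture is of the moment at which its call begins: read the wrist's pose just before it.
A pose or a line that the arm cannot do raises bot.MotionError and nothing moves.
- bot.finish_job(): hands the job in; it is judged then, once.
The state is a dict: "clock": time; "joint_positions": joint angles; "qvel": joint speeds; "effort": joint torques, N m; "ee_pos": TCP position; "tool_rot": TCP orientation; "ft_force": force on the tool from outside, world axes, zero at the start; "moment": the same for the moment, N m; "grip_width": finger opening in mm; "grip_force": force on a finger pad.
Only numpy, scipy, OpenCV 4.12 (cv2) and the standard library are available. Lean on these libraries where they do the work, as an engineer would, in place of code of your own. Each camera call takes 0.05 s, during which the arm holds its last target. There are 200 camera calls.

## Working session

There is one attempt and no reset: what is moved stays moved. The work goes in short steps, each a Python script; the robot and the scene stay as the last script left them, time stands still between calls to the robot, and variables do not carry over. Pictures are saved under pics/ and viewed, at most 10 in all, crops included, and the job is handed in when it is done.

```bash
mkdir -p pics; ls; python3 - <<'E'
from rig import bot
import cv2,numpy as np,pickle
d={n:bot.read_camera(n) for n in("side","top")}
pickle.dump(d,open("cams.pkl","wb"))
for n,c in d.items():
    cv2.imwrite(f"pics/{n}0.png",cv2.resize(c["image"],(800,600),interpolation=cv2.INTER_CUBIC))
    print(n,c["fovy"],c["cx"],c["cy"],c["eye"],c["attitude"])
print(bot.read_state()["clock"],bot.tip_reach)
E
```

```text
pics
side 51.31421232859648 256.60356164407784 189.98369632622956 [ 353.02382783 -675.54403239  833.66433971] [-0.37205718  0.91976786 -0.1179609   0.04105806]
top 53.714905213371026 250.11753872763347 194.64385525943055 [ 457.93192774  -21.38828483 1158.88211774] [-0.02682908  0.71461703 -0.69860538  0.02352073]
0.1 19.0
```

View pics/top0.png

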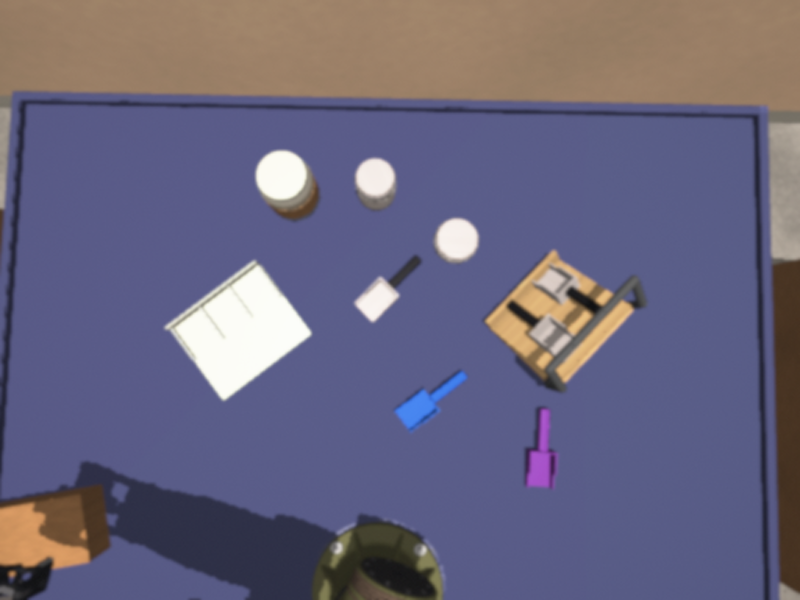

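View pics/side0.png

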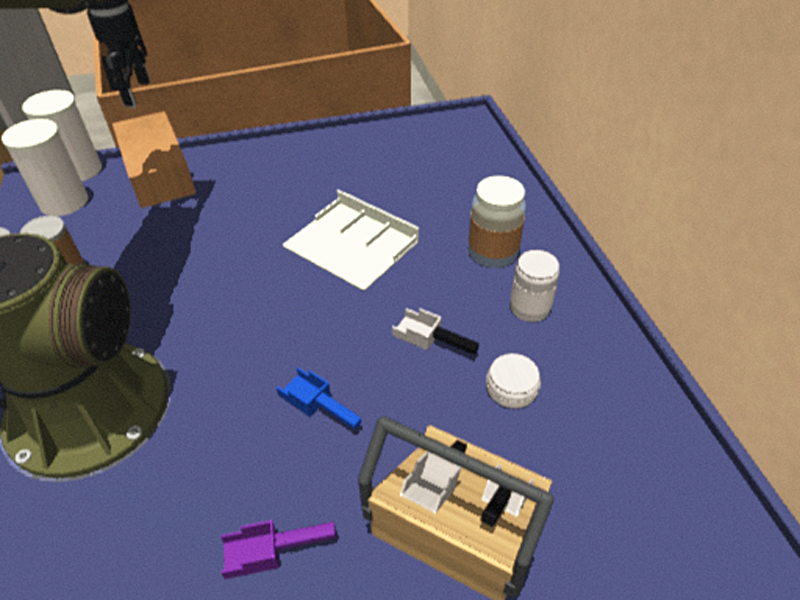

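The top view shows the tray at (238,330) with its tall wall to the upper left, scoop c at (390,290), scoop b at (540,325) with its handle downhill, and scoop a at (568,290) with its head downhill. The bar runs from (640,285) to (555,380). Blue and purple decoys are at (430,400) and (541,450). The side view agrees. I'll get rough positions from the top view first.

```bash
cat >h.py <<'E'
import numpy as np,cv2,pickle
from scipy.spatial.transform import Rotation as R
def rot(q): return R.from_quat([q[1],q[2],q[3],q[0]])
def quat(r): x=r.as_quat(); return [x[3],x[0],x[1],x[2]]
def foc(c): return c["image"].shape[0]/2/np.tan(np.radians(c["fovy"])/2)
def ray(c,u,v):
    """unit-z-free ray in camera axes for pixel(s) -> direction"""
    f=foc(c);a=(np.asarray(u,float)-c["cx"])/f;b=(np.asarray(v,float)-c["cy"])/f
    if "mount" in c:
        r=np.hypot(a,b);k=np.where(r>1e-9,np.sin(r)/np.maximum(r,1e-9),1)
        return np.stack([a*k,b*k,np.cos(r)],-1)
    return np.stack([a,b,np.ones_like(a)],-1)
def pose(c):
    if "mount" in c:
        T=np.eye(4);T[:3,:3]=rot(c["st"]["tool_rot"]).as_matrix();T[:3,3]=c["st"]["ee_pos"];M=T@c["mount"];return M[:3,:3],M[:3,3]
    return rot(c["attitude"]).as_matrix(),np.array(c["eye"])
def px2w(c,u,v,z=None):
    """pixel -> world, by depth, or on plane z"""
    Rm,t=pose(c);d=ray(c,u,v)
    if z is None:
        D=c["depth"][np.round(v).astype(int),np.round(u).astype(int)]
        return (d/d[...,2:]*D[...,None])@Rm.T+t
    w=d@Rm.T;return t+w*((z-t[2])/w[...,2])[...,None]
def cloud(c):
    v,u=np.mgrid[0:384,0:512];return px2w(c,u,v)
def down(yaw,tilt=None):
    """tool z down, tool y (closing line) at heading yaw (rad)"""
    y=np.array([np.cos(yaw),np.sin(yaw),0]);z=np.array([0,0,-1.]);return R.from_matrix(np.stack([np.cross(y,z),y,z],1))
E
python3 - <<'E'
from h import *
d=pickle.load(open("cams.pkl","rb"));c=d["top"]
P={"tray wallL":(168,327,32),"tray wallR":(257,263,32),"tray openR":(311,333,4),"tray openL":(224,400,4),"c head":(376,300,10),"c neck":(395,283,24),"c end":(417,260,32),
"lipL":(487,320,35),"lipR":(555,253,35),"bar1":(638,283,195),"bar2":(556,378,195),"tin":(457,240,40),"can":(376,178,110),"canister":(283,175,150)}
for k,(u,v,z) in P.items():
    u,v=np.array(u/1.5625),np.array(v/1.5625);print(k,px2w(c,u,v,z).round(),px2w(c,u,v).round())
# rack board plane by depth
Q=cloud(c)
from rig import bot
print(bot.read_camera("wrist")["mount"].round(3))
E
```

```text
tray wallL [485. 408.  32.] [485. 407.  35.]
tray wallR [612. 243.  32.] [612. 243.  31.]
tray openR [480. 139.   4.] [480. 139.   4.]
tray openL [347. 303.   4.] [347. 304.   2.]
c head [547.  14.  10.] [548.  14.   3.]
c neck [580. -22.  24.] [579. -22.  33.]
c end [624. -63.  32.] [624. -63.  33.]
lipL [ 512. -198.   35.] [ 512. -197.   42.]
lipR [ 643. -327.   35.] [ 643. -326.   37.]
bar1 [ 570. -419.  195.] [ 570. -416.  201.]
bar2 [ 413. -286.  195.] [ 413. -288.  185.]
tin [ 663. -139.   40.] [ 663. -139.   41.]
can [760.  16. 110.] [760.  16. 111.]
canister [750. 176. 150.] [750. 176. 152.]
[[ 1.00000e-03 -9.49000e-01 -3.16000e-01  8.30530e+01]
 [ 1.00000e+00  1.00000e-03 -0.00000e+00 -5.20000e-02]
 [ 1.00000e-03 -3.16000e-01  9.49000e-01 -1.23391e+02]
 [ 0.00000e+00  0.00000e+00  0.00000e+00  1.00000e+00]]
```

```bash
cat >>h.py <<'E'
def look(bot,name):
    st=bot.read_state();c=bot.read_camera("wrist");c["st"]=st;pickle.dump(c,open(name+".pkl","wb"));return c
E
python3 - <<'E'
from rig import bot
from h import *
s=bot.read_state();print(rot(s["tool_rot"]).as_matrix().round(2))
up=np.radians(-132);U=np.array([np.cos(up),np.sin(up),0])
n=-np.sin(.611)*U+np.cos(.611)*np.array([0,0,1])
def tilt(sign):
    al=np.cos(.611)*U+np.sin(.611)*np.array([0,0,1]);x=sign*al;z=-n;return R.from_matrix(np.stack([x,np.cross(z,x),z],1))
rm=np.array([520,-310,90.])
for sg in(1,-1):
  for h in(20,150):
    q=bot.ik(rm+n*h,quat(tilt(sg)));print("rack x uphill" if sg>0 else "rack x downhill",h,None if q is None else np.round(q,2))
for yw in(37.7,217.7):
  for off in(-68,0,68):
    T=np.array([481,273,40.])+off*np.array([-.61,.79,0]);q=bot.ik(T,quat(down(np.radians(yw-90))));print("tray toolx",yw,off,None if q is None else np.round(q,2))
for yw in(135,-45):
    q=bot.ik([590,-32,40],quat(down(np.radians(yw-90))));print("c",yw,None if q is None else np.round(q,2))
for p,n_ in(((440,240,330),"wt"),((530,-10,330),"wc")):
    bot.move_to(p,quat(down(np.radians(217.7-90)) if bot.ik(p,quat(down(np.radians(217.7-90)))) is not None else down(np.radians(-52.3))));bot.dwell(.2)
    c=look(bot,n_)
    cv2.imwrite(f"pics/{n_}.png",c["image"])
print(bot.read_state()["clock"],c["fovy"])
a=cv2.imread("pics/wt.png");b=cv2.imread("pics/wc.png")
cv2.imwrite("pics/w1.png",cv2.resize(np.hstack([a,b]),(800,300),interpolation=cv2.INTER_AREA))
E
```

```text
[[-0.97  0.24 -0.  ]
 [ 0.24  0.97 -0.  ]
 [ 0.   -0.   -1.  ]]
rack x uphill 20 None
rack x uphill 150 None
rack x downhill 20 [-0.38  0.71  1.37 -0.58  1.35  0.57]
rack x downhill 150 [-0.28  0.66  1.18 -0.54  1.6   0.53]
tray toolx 37.7 -68 [ 0.33  0.59  1.64 -0.    0.91  1.25]
tray toolx 37.7 0 [ 0.45  0.57  1.68 -0.    0.89  1.36]
tray toolx 37.7 68 [ 0.57  0.56  1.69 -0.    0.89  1.49]
tray toolx 217.7 -68 [ 0.33  0.59  1.64 -0.    0.91 -1.9 ]
tray toolx 217.7 0 [ 0.45  0.57  1.68 -0.    0.89 -1.78]
tray toolx 217.7 68 [ 0.57  0.56  1.69 -0.    0.89 -1.66]
c 135 [-0.12  0.64  1.56 -0.    0.94 -0.9 ]
c -45 [-0.12  0.64  1.56 -0.    0.94  2.24]
3.275 65.70646984690485
```

View pics/w1.png

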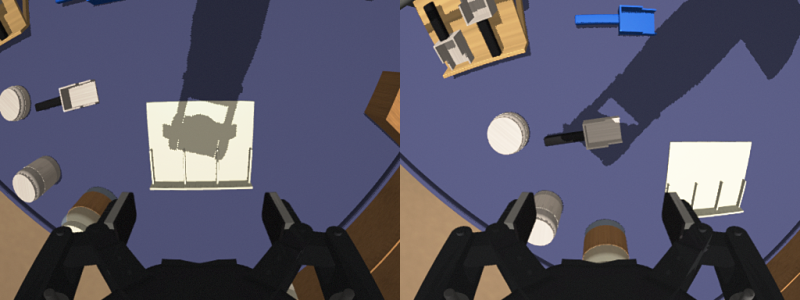

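Left half: the tray corners are at about (147,102), (255,102), (253,188) and (150,188), with the end wall at the bottom. Right half: scoop c has its head at (602,132) and its handle end at (545,141). Next I'll fit these with depth and look at the rack.

```bash
cat >>h.py <<'E'
def rect(P):
    r=cv2.minAreaRect(P.astype(np.float32));return np.round(r[0],1),np.round(r[1],1),round(r[2],1)
E
python3 - <<'E'
from rig import bot
from h import *
for nm in("wt","wc","top"):
    c=pickle.load(open(nm+".pkl","rb")) if nm!="top" else pickle.load(open("cams.pkl","rb"))["top"]
    Q=cloud(c);sat=cv2.cvtColor(c["image"],cv2.COLOR_BGR2HSV)[...,1]
    r=np.hypot(Q[...,0]-481,Q[...,1]-273)
    m=((sat<90)&(r<145)&(Q[...,2]<60)&(Q[...,2]>-15)&(c["depth"]>0)).astype(np.uint8)
    m=cv2.morphologyEx(m,cv2.MORPH_OPEN,np.ones((3,3),np.uint8));n,l,s,_=cv2.connectedComponentsWithStats(m);m=l==1+s[1:,4].argmax()
    print(nm,"tray",rect(Q[m][:,:2]),np.median(Q[m][:,2]).round(1))
    w=m&(Q[...,2]>24);print("  wall",rect(Q[w][:,:2]),w.sum())
    w=m&(Q[...,2]<9);print("  floor",rect(Q[w][:,:2]),w.sum())
    r=np.hypot(Q[...,0]-585,Q[...,1]+24)
    m=(r<100)&(Q[...,2]>8)&(Q[...,2]<60)&(c["depth"]>0)
    m=cv2.morphologyEx(m.astype(np.uint8),cv2.MORPH_OPEN,np.ones((2,2),np.uint8)).astype(bool)
    print("  C",rect(Q[m][:,:2]),m.sum());h=m&(cv2.cvtColor(c["image"],cv2.COLOR_BGR2GRAY)<70);print("  Chandle",rect(Q[h][:,:2]),np.median(Q[h][:,2]).round(1),h.sum())
# rack view
up=np.radians(-132);U=np.array([np.cos(up),np.sin(up),0]);Z=np.array([0,0,1.])
n=-np.sin(.611)*U+np.cos(.611)*Z;al=np.cos(.611)*U+np.sin(.611)*Z
T=R.from_matrix(np.stack([-al,np.cross(-n,-al),-n],1))
bot.move_to(np.array([520,-310,90.])+n*200,quat(T));bot.dwell(.2)
c=look(bot,"wr");cv2.imwrite("pics/wr.png",cv2.resize(c["image"],(800,600),interpolation=cv2.INTER_CUBIC));print(bot.read_state()["clock"])
E
```

```text
wt tray (array([480.5, 272.4]), array([288.1, 288.8]), 83.0) 3.2
  wall (array([546.4, 329.9]), array([  5.9, 212.1]), 38.2) 729
  floor (array([480.5, 272.4]), array([288.1, 288.8]), 83.0) 20788
  C (array([517.1,  49.8]), array([ 55.5, 402.3]), 43.3) 953
  Chandle (array([507.4,  53.4]), array([ 49.9, 383.2]), 47.4) 31.4 382
wc tray (array([471.4, 269.2]), array([268.6, 289.5]), 21.2) 3.1
  wall (array([521.8, 361. ]), array([  6.4, 132.4]), 38.7) 297
  floor (array([471.4, 269.2]), array([268.6, 289.5]), 21.2) 12713
  C (array([581.9, -35.3]), array([144.5, 192.2]), 64.1) 1393
  Chandle (array([594.4, -20.1]), array([ 42.7, 198.5]), 33.9) 31.4 674
top tray (array([482.1, 273.3]), array([287.7, 285.7]), 1.0) 2.9
  wall (array([549.1, 328.7]), array([  6.2, 210.2]), 38.4) 165
  floor (array([482.1, 273.3]), array([287.7, 285.7]), 1.0) 6524
  C (array([586.7, -25.6]), array([ 33.5, 125.8]), 31.8) 201
  Chandle (array([602.5, -41.8]), array([13.4, 72.2]), 46.3) 32.2 115
5.925
```

View pics/wr.png

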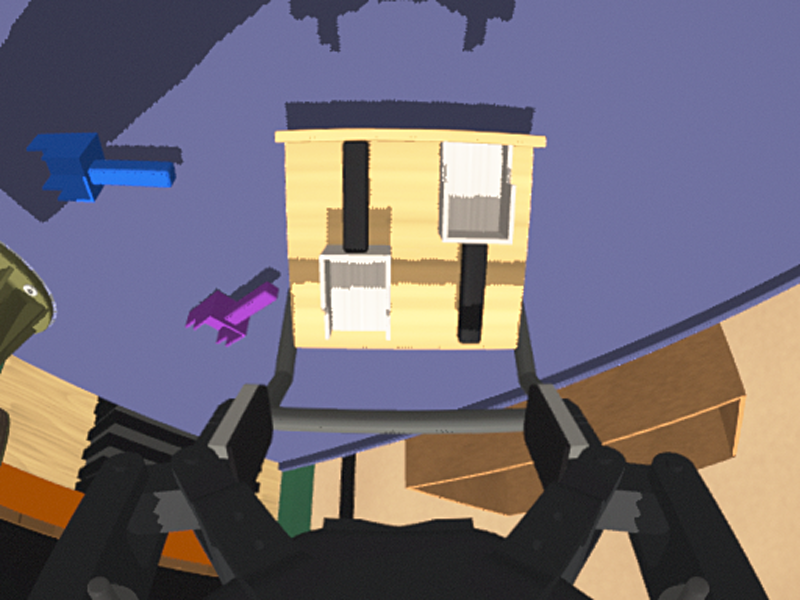

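Rack view: the lip is at the top, from (276,138) to (546,142). Scoop b is on the left, with its handle at (343–369, 142–250) and head at (322–390, 250–340). Scoop a is on the right, with its head at (443–513, 142–242) and handle at (460–486, 243–342). The bar is at y≈420.

```bash
python3 - <<'E'
from rig import bot
from h import *
cams=pickle.load(open("cams.pkl","rb"))
for nm in("wt","top"):
    c=pickle.load(open(nm+".pkl","rb")) if nm!="top" else cams["top"]
    Q=cloud(c);I=c["image"].astype(int);r=np.hypot(Q[...,0]-481,Q[...,1]-273)
    m=((I[...,0]-I[...,2]<0.12*I[...,0])&(I[...,0]>60)&(r<145)&(Q[...,2]<60)&(Q[...,2]>-15)).astype(np.uint8)
    m=cv2.morphologyEx(m,cv2.MORPH_OPEN,np.ones((3,3),np.uint8));n,l,s,_=cv2.connectedComponentsWithStats(m);m=l==1+s[1:,4].argmax()
    print(nm,"floor",rect(Q[m&(Q[...,2]<9)][:,:2]),m.sum())
for nm in("wc","top"):
    c=pickle.load(open(nm+".pkl","rb")) if nm!="top" else cams["top"]
    Q=cloud(c);g=cv2.cvtColor(c["image"],cv2.COLOR_BGR2GRAY);r=np.hypot(Q[...,0]-585,Q[...,1]+24)
    for lab,m in(("handle",(g<70)&(r<110)&(Q[...,2]>22)&(Q[...,2]<40)),("all",(r<90)&(Q[...,2]>12)&(Q[...,2]<40))):
        m=cv2.morphologyEx(m.astype(np.uint8),cv2.MORPH_OPEN,np.ones((2,2),np.uint8));n,l,s,_=cv2.connectedComponentsWithStats(m);m=l==1+s[1:,4].argmax()
        print(nm,"C",lab,rect(Q[m][:,:2]),Q[m][:,2].mean().round(1),m.sum())
c=pickle.load(open("wr.pkl","rb"));Q=cloud(c);I=c["image"].astype(int)
box=np.zeros((384,512),bool);box[95:220,188:334]=1
bd=box&(I[...,2]-I[...,0]>40);P=Q[bd]
for _ in range(3):
    m=P.mean(0);nn=np.linalg.svd(P-m,full_matrices=False)[2][2];nn*=np.sign(nn[2]);P=P[abs((P-m)@nn)<4]
print("plane n",nn.round(4),"slope",np.degrees(np.arccos(nn[2])).round(2),"uphill heading",np.degrees(np.arctan2(-nn[1],-nn[0])).round(2),"pt",m.round(1))
h=np.degrees(np.arctan2(-nn[1],-nn[0]))
g=I.sum(2)/3
for lab,(u0,u1,v0,v1) in(("B",(212,242,88,164)),("A",(290,315,155,222))):
    k=np.zeros((384,512),bool);k[v0:v1,u0:u1]=1;k&=(g<60)&(abs((Q-m)@nn-30)<9)
    p=Q[k];cm=p.mean(0);ax=np.linalg.svd(p-cm,full_matrices=False)[2][0];
    if ax[2]<0:ax=-ax
    t=(p-cm)@ax;print(lab,"handle top mean",cm.round(1),"axis",ax.round(3),"heading",np.degrees(np.arctan2(ax[1],ax[0])).round(1),"len",np.ptp(t).round(1),"lo",(cm+ax*t.min()).round(1),"hi",(cm+ax*t.max()).round(1),"height",((cm-m)@nn).round(1),k.sum())
u,v=np.array([276,546])/1.5625,np.array([138,142])/1.5625
print("lip",px2w(c,u,v).round(1), "bar",px2w(c,np.array([290,510])/1.5625,np.array([420,422])/1.5625).round(1))
E
```

```text
wt floor (array([488.1, 284.1]), array([196.6, 217.7]), 38.8) 15112
top floor (array([485.6, 281.9]), array([190. , 220.4]), 38.7) 4381
wc C handle (array([604.8, -35.6]), array([28.6, 86.5]), 46.3) 28.8 650
wc C all (array([557.7,  -1.7]), array([124.9, 179.8]), 86.4) 26.9 1219
top C handle (array([601.8, -42.6]), array([15.5, 72.5]), 46.3) 25.3 145
top C all (array([600. , -41.2]), array([17.3, 85. ]), 48.1) 25.2 169
plane n [0.3859 0.4177 0.8226] slope 34.66 uphill heading -132.73 pt [ 506.5 -340.4   76.6]
B handle top mean [ 524.8 -259.1   64.6] axis [-0.557 -0.601  0.574] heading -132.8 len 78.3 lo [ 546.3 -235.9   42.3] hi [ 502.7 -282.9   87.3] height 31.1 1127
A handle top mean [ 548.  -357.6  103.9] axis [-0.559 -0.599  0.574] heading -133.0 len 75.4 lo [ 568.1 -336.1   83.3] hi [ 526.  -381.2  126.5] height 31.3 930
lip [[ 507.  -196.6   39.5]
 [ 639.9 -354.2   -0.7]] bar [[ 448.  -283.5  199.1]
 [ 552.7 -382.6  199.2]]
```

```bash
cat >>h.py <<'E'
H=np.radians(-132.8);S=np.radians(35);U=np.array([np.cos(H),np.sin(H),0]);Z=np.array([0,0,1.])
N=-np.sin(S)*U+np.cos(S)*Z;AL=np.cos(S)*U+np.sin(S)*Z
RT=R.from_matrix(np.stack([-AL,np.cross(-N,-AL),-N],1))   # leaning tool, tool x downhill
TH=np.radians(38.2);TX=np.array([np.cos(TH),np.sin(TH),0]);TY=np.array([-np.sin(TH),np.cos(TH),0]);TM=np.array([479,274.5,4])
GX=-16; GZ=26   # grasp: scoop x, height of TCP above scoop's underside
def rackpick(bot,g):
    q=quat(RT)
    bot.move_gripper(46,50);bot.move_to(g+N*70,q)
    print("touch",bot.servo_line(g,q,100,until_force=10),(bot.read_state()["ee_pos"]-g).round(1))
    bot.move_gripper(0,50);s=bot.read_state();print("grip",s["grip_width"],s["grip_force"])
    bot.servo_line(g+N*20,q,50);bot.servo_line(g+N*150,q,180);print("held",bot.read_state()["grip_width"])
def traypose(bay,flip,dx=2):
    return TM+TX*(dx+GX)+TY*bay+Z*GZ, quat(down(TH-np.pi/2+(np.pi if flip else 0)))
def trayput(bot,bay,flip,dx=2,hi=150):
    p,q=traypose(bay,flip,dx)
    bot.servo_line(p+Z*6,q,150)
    f=bot.servo_line(p-Z*3,q,12,until_force=3);print("put touch",f,(bot.read_state()["ee_pos"]-p).round(1))
    bot.move_gripper(44);bot.servo_line(p+Z*hi,q,180);print("clock",bot.read_state()["clock"])
E
python3 - <<'E'
from rig import bot
from h import *
c=pickle.load(open("wt.pkl","rb"));u,v=np.array([147,255.5,150,253])*1.28,np.array([101.5,101.5,187,187])*1.28
for p,z in((px2w(c,u[:2],v[:2],4),0),(px2w(c,u[2:],v[2:],36),0)):print("tray check",((p-TM)@np.stack([TX,TY],1)).round(1))
mid=np.array([547,-358.7,104.9])-N*7.5      # handle surface (height 31) -> n=24 line
g=mid-AL*(35+GX)+N*2
rackpick(bot,g)
p,q=traypose(68,False);bot.move_to(p+Z*170,q)
bot.dwell(.2);c=look(bot,"wA");cv2.imwrite("pics/wA.png",c["image"]);print(bot.read_state()["clock"],bot.read_state()["grip_width"])
s=bot.read_camera("side");cv2.imwrite("pics/A1.png",cv2.resize(np.hstack([c["image"],s["image"]]),(800,300),interpolation=cv2.INTER_AREA))
E
```

```text
tray check [[ -85.  -102.4]
 [ -83.9  111.1]]
tray check [[  84.7 -101.9]
 [  86.5  109.8]]
touch False [0.5 0.1 0.7]
grip 17.250005054211666 50.84768056869507
held 16.913691981901767
12.1833 16.792165906922875
```

View pics/A1.png

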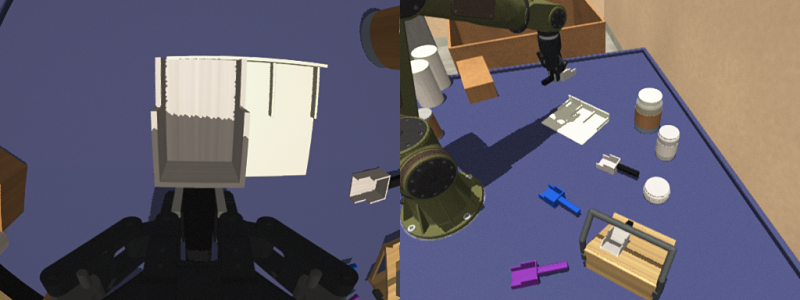

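Left half: scoop a is in the grip with its head at (155–245, 57–187), lined up over the left bay. The right end of the wall is at (327,66). I'll check its pitch and the tray's lateral position from this view, then place it.

```bash
python3 - <<'E'
from rig import bot
from h import *
c=pickle.load(open("wA.pkl","rb"));Q=cloud(c);f=lambda *a:(np.array(a,float)*1.28)
p=px2w(c,f(327,270.5,316),f(67,116,117),36 if 0 else 36);p[1:]=px2w(c,f(271,316),f(116,118),18)
print("wall end, rib ends (y expect -106,-34,-102ish; x 88,10,10)",((p-TM)@np.stack([TX,TY],1)).round(1))
w=(Q[...,2]>24)&(Q[...,2]<45)&(((Q-TM)@TX)>75)&(((Q-TM)@TX)<100)&(abs((Q-TM)@TY)<125);print("wall x",np.median((Q[w]-TM)@TX).round(1),"y range",np.percentile((Q[w]-TM)@TY,[.5,99.5]).round(1))
# scoop trough floor, pitch
k=np.zeros((384,512),bool);k[int(85*1.28):int(155*1.28),int(170*1.28):int(230*1.28)]=1
A=Q[k];m=A.mean(0);n=np.linalg.svd(A-m,full_matrices=False)[2][2];n*=np.sign(n[2]);print("pitch deg",np.degrees(n@TX).round(2),"roll",np.degrees(n@TY).round(2),"floor z",m.round(1),bot.read_state()["ee_pos"].round(1))
E
```

```text
wall end, rib ends (y expect -106,-34,-102ish; x 88,10,10) [[  87.1 -103.4]
 [  12.7  -30.4]
 [  12.5 -101.7]]
wall x 87.9 y range [-102.   106.9]
pitch deg -12.78 roll -1.09 floor z [466.1 351.7 177.2] [426.1 319.1 199.9]
```

```bash
python3 - <<'E'
from rig import bot
from h import *
c=pickle.load(open("wA.pkl","rb"));Q=cloud(c);tcp=np.array(c["st"]["ee_pos"])
for col in(200,180,220):
  print([(int(v/1.28),*np.round([(Q[v,int(col*1.28)]-tcp)@TX,Q[v,int(col*1.28),2]-tcp[2]],1)) for v in range(72,245,12)])
b=cv2.resize(c["image"][60:260,170:340],(680,800)[::1] if 0 else (510,600),interpolation=cv2.INTER_CUBIC);cv2.imwrite("pics/Acrop.png",b)
E
```

```text
[(56, np.float64(102.8), np.float64(-163.2)), (65, np.float64(85.8), np.float64(-23.0)), (75, np.float64(79.9), np.float64(-24.3)), (84, np.float64(73.9), np.float64(-24.3)), (93, np.float64(68.0), np.float64(-23.0)), (103, np.float64(61.9), np.float64(-24.3)), (112, np.float64(56.0), np.float64(-22.9)), (121, np.float64(49.8), np.float64(-23.6)), (131, np.float64(43.7), np.float64(-23.0)), (140, np.float64(37.3), np.float64(-23.0)), (150, np.float64(30.7), np.float64(-23.6)), (159, np.float64(24.2), np.float64(-22.9)), (168, np.float64(23.0), np.float64(-9.7)), (178, np.float64(22.9), np.float64(3.5)), (187, np.float64(17.2), np.float64(4.3))]
[(56, np.float64(103.1), np.float64(-163.8)), (65, np.float64(85.9), np.float64(-24.4)), (75, np.float64(80.0), np.float64(-22.9)), (84, np.float64(74.0), np.float64(-24.1)), (93, np.float64(68.0), np.float64(-23.6)), (103, np.float64(62.1), np.float64(-22.7)), (112, np.float64(55.9), np.float64(-23.8)), (121, np.float64(49.7), np.float64(-24.0)), (131, np.float64(43.7), np.float64(-22.9)), (140, np.float64(37.1), np.float64(-23.8)), (150, np.
[... 159 characters left out ...]
4)), (187, np.float64(9.7), np.float64(-9.7))]
[(56, np.float64(103.2), np.float64(-164.3)), (65, np.float64(86.0), np.float64(-24.2)), (75, np.float64(80.0), np.float64(-24.2)), (84, np.float64(74.0), np.float64(-24.2)), (93, np.float64(68.1), np.float64(-23.7)), (103, np.float64(62.1), np.float64(-23.6)), (112, np.float64(56.1), np.float64(-23.0)), (121, np.float64(49.8), np.float64(-23.6)), (131, np.float64(43.7), np.float64(-23.2)), (140, np.float64(37.4), np.float64(-22.9)), (150, np.float64(30.8), np.float64(-23.0)), (159, np.float64(24.4), np.float64(-22.4)), (168, np.float64(22.9), np.float64(-9.9)), (178, np.float64(22.6), np.float64(3.1)), (187, np.float64(10.4), np.float64(-8.4))]
```

The profile shows the scoop level within about 1°, gripped as planned. I'll shift the tray estimate +2.5 mm in y, place scoop a, then go above scoop c and look.

```bash
echo 'TM=TM+2.5*TY' >>h.py
python3 - <<'E'
from rig import bot
from h import *
trayput(bot,68,False)
hd=np.radians(136);D=np.array([np.cos(hd),np.sin(hd),0])
g=np.array([602.5,-41.5,0])+D*(35+GX)
q=quat(down(hd-np.pi/2));bot.move_to(g+Z*170,q);bot.dwell(.2)
c=look(bot,"wC");Q=cloud(c);tcp=np.array(c["st"]["ee_pos"]);L=np.cross(Z,D)
x=(Q-g)@D;y=(Q-g)@L;gr=c["image"].max(2)
m=(Q[...,2]>25)&(Q[...,2]<40)&(gr<70)&(abs(y)<40)&(abs(x)<90);print("handle x",np.percentile(x[m],[1,99]).round(1),"y",np.percentile(y[m],[1,50,99]).round(1),m.sum())
m=(Q[...,2]>12)&(Q[...,2]<45)&(gr>90)&(abs(y)<45)&(abs(x)<120);print("head x",np.percentile(x[m],[1,99]).round(1),"y",np.percentile(y[m],[1,50,99]).round(1),m.sum())
t=cv2.imwrite("pics/C1.png",cv2.resize(np.hstack([c["image"],bot.read_camera("top")["image"]]),(800,300),interpolation=cv2.INTER_AREA));print(bot.read_state()["clock"])
E
```

```text
put touch True [-0.  -0.   0.1]
clock 15.375
handle x [-51.5  23.6] y [-9.9 -0.8  7.8] 1437
head x [-119.3   92. ] y [-25.7  13.6  43.4] 3010
17.7333
```

View pics/C1.png

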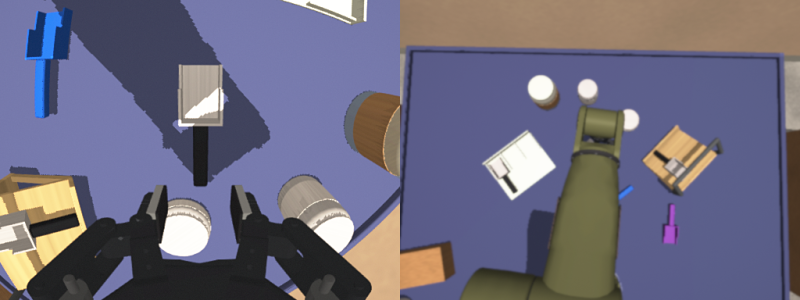

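Left half: scoop c is centred straight ahead, with its handle at (200,155) and head at (200,95), matching the estimate within 1 mm. Right half: scoop a lies in its bay at (505,175). Picking c and placing it in the centre bay.

```bash
python3 - <<'E'
from rig import bot
from h import *
hd=np.radians(136);D=np.array([np.cos(hd),np.sin(hd),0])
g=np.array([602.5,-41.5,0])+D*(35+GX)-np.cross(Z,D)*.8+Z*GZ
q=quat(down(hd-np.pi/2))
bot.move_gripper(46);bot.servo_line(g+Z*30,q,200);print(bot.servo_line(g,q,70,until_force=10))
bot.move_gripper(0,50);print(bot.read_state()["grip_width"],bot.read_state()["grip_force"])
bot.servo_line(g+Z*20,q,50);bot.servo_line(g+Z*150,q,180)
p,qq=traypose(0,False);bot.move_to(p+Z*110,qq);bot.dwell(.2)
c=look(bot,"wC2");Q=cloud(c);tcp=np.array(c["st"]["ee_pos"]);x=(Q-tcp)@TX;y=(Q-tcp)@TY;h=Q[...,2]-tcp[2]
m=(abs(y)<18)&(x>28)&(x<85)&(h>-45)&(h<0);print("pitch",np.degrees(np.arctan(np.polyfit(x[m],h[m],1)[0])).round(2),"h",h[m].mean().round(1),"width",bot.read_state()["grip_width"])
trayput(bot,0,False)
mid=np.array([524.5,-259.4,64.8])-N*7.5
g=mid+AL*(35+GX)+N*2
bot.move_to(g+N*120,quat(RT));bot.dwell(.2);c=look(bot,"wB")
cv2.imwrite("pics/B1.png",cv2.resize(np.hstack([c["image"],bot.read_camera("top")["image"]]),(800,300),interpolation=cv2.INTER_AREA));print(bot.read_state()["clock"])
E
```

```text
False
16.85968491006198 51.280492544174194
pitch -0.2 h -23.8 width 17.05644099293601
put touch True [0.1 0.  0.5]
clock 25.9583
28.075
```

View pics/B1.png

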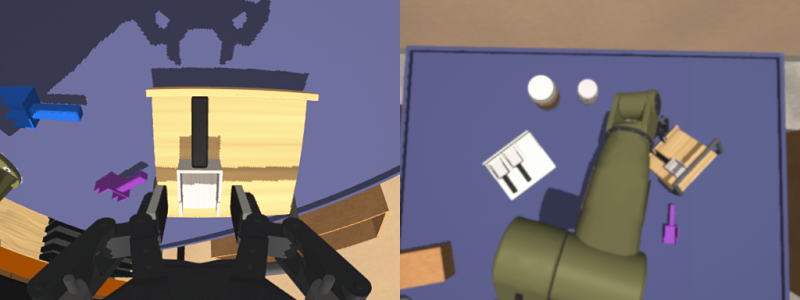

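Left half: scoop b has not moved. Its handle at (200,130) is centred between the fingers. Right half: a and c are in their bays. Picking b.

```bash
python3 - <<'E'
from rig import bot
from h import *
mid=np.array([524.5,-259.4,64.8])-N*7.5
rackpick(bot,mid+AL*(35+GX)+N*2)
p,qq=traypose(-68,True);bot.move_to(p+Z*170,qq);bot.dwell(.2);print(bot.read_state()["grip_width"],bot.read_state()["grip_force"],bot.read_state()["clock"])
c=look(bot,"wB2")
cv2.imwrite("pics/B2.png",cv2.resize(np.hstack([c["image"],bot.read_camera("side")["image"]]),(800,300),interpolation=cv2.INTER_AREA))
E
```

```text
touch False [0.5 0.1 0.6]
grip 16.950182679105723 49.33687090873718
held 17.089962229940646
17.126109040691237 48.7600976228714 33.5917
```

View pics/B2.png

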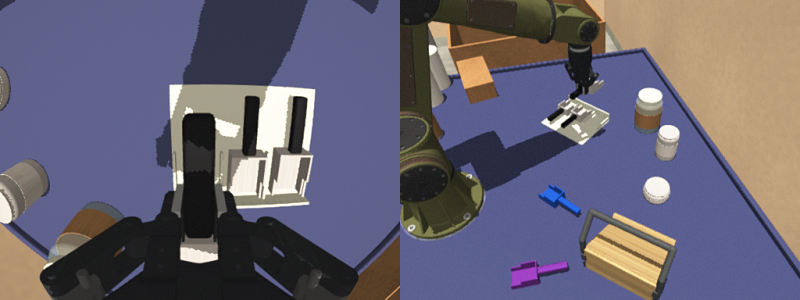

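Left half: scoop b is held straight with its handle at (200,150), over the free bay. Scoops a and c sit at (293,150) and (248,150). Placing b and checking all three.

```bash
python3 - <<'E'
from rig import bot
from h import *
c=pickle.load(open("wB2.pkl","rb"));Q=cloud(c);tcp=np.array(c["st"]["ee_pos"]);x=(Q-tcp)@TX;y=(Q-tcp)@TY;h=Q[...,2]-tcp[2]
m=(abs(y)<6)&(x>-55)&(x<-18)&(h>-20)&(h<20);pt=np.degrees(np.arctan(np.polyfit(x[m],h[m],1)[0]));print("pitch",pt.round(2),m.sum())
if abs(pt)<3:
    trayput(bot,-68,True,hi=220)
    bot.dwell(.2);c=look(bot,"wF");Q=cloud(c);x=(Q-TM)@TX;y=(Q-TM)@TY
    for b in(-68,0,68):
        m=(abs(y-b)<31)&(abs(x)<82)&(Q[...,2]>20)&(Q[...,2]<60)&(c["image"].max(2)<75)
        if m.any():print(b,"handle x",np.percentile(x[m],[1,99]).round(1),"y",np.percentile(y[m],[1,99]).round(1),"z",np.median(Q[m][:,2]).round(1),"pitch",np.degrees(np.polyfit(x[m],Q[m][:,2],1)[0]).round(1))
    cv2.imwrite("pics/F.png",cv2.resize(np.hstack([c["image"],bot.read_camera("top")["image"]]),(800,300),interpolation=cv2.INTER_AREA))
E
```

```text
pitch -0.11 2256
put touch True [-0.  -0.   0.1]
clock 37.225
-68 handle x [-74.7   3.6] y [-75.1 -58.7] z 35.6 pitch 0.1
0 handle x [-70.5   7.3] y [-8.1  9. ] z 35.4 pitch 0.5
68 handle x [-72.7   4.6] y [59.9 76.5] z 35.4 pitch -0.1
```

View pics/F.png

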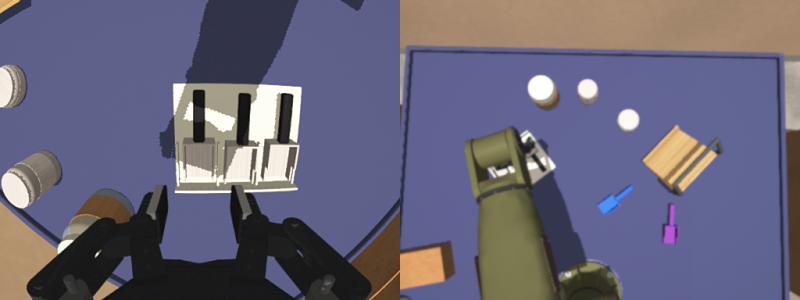

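All three scoops lie flat, one in each bay, with heads at the wall. The tin, can and canister are where they started.

```bash
python3 -c "
from rig import bot
print(bot.finish_job())"
```

```text
the job is handed in; nothing more can be done
None
```

I put all three scoops away and handed the job in at about 37 s: each lies flat in its own bay with its head to the tall wall, and the last top view shows the tin, can and canister unmoved.

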